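# Load a slide press: ratchet up, seat the tray, free the pawl, ease the pad down

## Task

Load the slide press: raise its head by the grip bar, tooth by tooth, until the pawl holds it in the top notch by itself, then let go and push the loaded slide tray fully home against its rear stop. Next press the release paddle fully down, take hold of the bar again, lift the head a little so that the pawl springs clear, lower the head in your grip until you feel the pad touch the slides, and only then let go, so that it rests on them with its own weight alone. The cover glasses are fragile: do not drop the pad or press it on them, do not haul the head hard against its end stop, and leave the other things on the bench alone.

Things in the scene. Friction and masses are not known exactly. Their poses are not given: they have to be found in the camera images.
- press: slide press, fixed: cream base 260 x 150 mm, 142 mm high column at its far end (front face at x = 47 mm). Origin on the bench below the pad; x from the loading side (robot's) to the column, y to the red paddle's side, z up: all offsets in these axes, heights from the bench. The felt-faced pad, 74 x 80 mm, is screw-set: underside 30 to 36 mm high when the head reads 0.
- bed: aluminium bed on four levelling screws on the base, fixed; origin on its top face below the pad, 28 to 32 mm high, differently each day. Two guide strips along x, 96 mm apart, 10 mm high; a strip at x = 44 mm is the rear stop.
- head (a joint): height of the press head in m: toothed rail in the column, cream arm over the bed, grip bar above, pad below; 0.7 to 0.87 kg in all. It hangs on the pawl in notches at 0, 0.015, 0.030, 0.045, 0.060 and 0.075 (top), within 0.5 mm; starts on the second. Going up, each tooth pushes the pawl aside (some 6 N over the weight); end stop at 0.081.
- grip (a point): centre of the black grip bar, 20 mm thick, 72 mm long, along the press's y axis; at x = -15, y = -2 mm, 124 mm high when the head reads 0, rising with it. 30 mm free between the bar and the arm below it; its posts stand 26 mm either side of the middle.
- stop: red end stop on top of the column, fixed; the rail's red lug meets it 6 mm above the top notch
- release (a joint): angle of the red release paddle in rad: 0 up, pawl sprung into the rail; 0.6 fully down, pawl sprung away from it. Stiff (5 to 6 N at the paddle), stays where put. With the paddle down the pawl still stays in its notch while the head's weight hangs on it; it springs clear once the head is raised 2 to 4 mm, and the head then falls unless held.
- paddle (a point): top of the red paddle, 28 x 24 mm, on a 77 mm lever whose pin is at x = 57, y = 29 mm, 63 mm high. At x = 57, y = 101 mm, 93 mm high when up; sinks in an arc to 47 mm high at y = 104 mm when fully down.
- tray: loaded slide tray, loose, 0.2 to 0.3 kg: grey plate 144 x 92 x 6 mm, three glass slides, glass top 9 mm above its underside. Between the guide strips, pulled out 40 to 65 mm towards the robot. Origin on the underside below the slides' middle, plate from x = -100 to +44 mm; home: origin at the press's x = 0, y = 0, plate against the rear stop.
- tab (a point): top centre of the tray's blue upright tab, 8 mm thick (x), 44 mm wide (y), top 38 mm above the tray's underside; at the tray's x = -85 mm, 48 mm from the pad's edge when home
- spare_tray: white empty slide tray, same shape as the loaded one (144 x 92 x 6 mm plate, blue 32 mm tab); a bystander, origin under the plate
- mountant: small amber bottle with white cap, 38 mm across, 75 mm tall, standing; a bystander, origin at its foot
- cover_box: blue cover-glass box with clear lid, 56 x 35 x 22 mm; a bystander
- stain_cup: white ceramic cup, 60 mm across, 55 mm tall; a bystander
- forceps: steel forceps lying flat, 130 mm long; a bystander
- marker: black marker pen with white cap, 130 mm long, 10 mm thick; a bystander
- slide_box: yellow slide box, 85 x 110 x 35 mm; a bystander
Not all that is in view belongs to the job. What is shaped like the tray but purple or red is not meant.

How it is judged:
By the outcome, as a careful person would: the job done as asked, in the order asked, and still so for the second after the job is handed in, with the robot touching nothing.
It also fails if it takes over 64 s, if anything falls off the work surface, if the arm or the gripper's body presses on something with over 40 N, if the wrist force passes 120 N, or if a joint passes its speed limit or range.

## Robot

A 6-joint arm with a two-finger parallel gripper is mounted at the origin on the work surface. World frame = base frame: x ahead of the robot, y to its left, z up, the work surface at z = 0. Lengths are in m, angles in rad, forces in N, time in s.
With the tool pointing down it reaches from about 0.225 to 0.725 m from the base axis. Payload 3.1 kg.
Tool frame: the origin (TCP) lies on the centre line of the jaws, within the pads' length; the fingertips stand 22 mm ahead of it and the grasp point (between the pads) lies 3 mm ahead of it; z points along the fingers, y is the line along which they close (so a half turn about z gives the same grasp; the last joint's range is limited). The gripper opens to 85 mm and grips with 20 to 120 N. Pads are 22 mm wide; open, the fingers measure 114 mm over their backs; the gripper's body (76 mm by 85 mm) begins 54 mm behind the grasp point. The pads swing forward as they close: fully open they stand 13 mm farther back than shut.
Start: joints at [-1.466, 0.048, 0.099, 1.622, 0, 1.443], TCP at [0.121, -0.511, 0.253] pointing down, gripper open.
Joint ranges: [-2.91, 2.91], [-0.99, 1.94], [-1.21, 1.42], [-2.12, 2.29], [-1.49, 1.47], [-3.14, 3.14]. Speed limits (rad/s): [2.79, 2.79, 3.14, 3.14, 3.14, 3.14].

## Interface

Orientations are given as a unit quaternion [x, y, z, w].
In Python, from plant import r gives the robot as it stands. Calls block until the motion is done:
- r.reach(position, orientation): joint-space move of the TCP to a pose.
- r.move_l(position, feed=0.15, rot=None, force_limit=None): straight line of the TCP; rot=None keeps the orientation; feed is the mean speed in m/s. With force_limit (N) it stops when the force on the tool has changed by that much, and returns True; else False.
- r.move_joints(angles): joint-space move.
- r.set_gripper(opening): finger opening in m; the grip force is fixed at half the most; returns when the fingers have stopped.
- r.pause(seconds).
- r.ik(position, orientation): joint angles nearest the present ones, or None.
- r.sense(): the state.
- r.get_image(name): name is "scene" or "top" or "wrist"; returns (picture, depth): 480x640x3 uint8, red, green, blue; 480x640 float32, m along the optical axis (not along the pixel's ray), 0 where there is no reading.
- r.camera_model(name): a dict with "K" (3x3 intrinsics, pixels), "k1" (the pictures are not rectified: a ray, as slopes to the right and down, at radius r is drawn at 1 + k1 r^2 times it, then the intrinsics apply), "origin" and "attitude" of the camera in the world; the wrist camera has in their place "tool_from_camera" (4x4, takes a point from camera to tool coordinates, whose origin is the TCP and whose axes are the flange's). Camera axes: x right, y up, looking along -z (the intrinsics and any distortion apply to the point x, -y, -z); pixel columns grow to the right and rows downward; lengths in m; the calibration is good to about 2 mm. A picture is of the moment at which its call begins: read the wrist's pose just before it. camera_model takes no time and is no camera call.
A pose or a line that the arm cannot do raises r.Unreachable and nothing moves.
- r.finish_job(): hands the job in; it is judged then, once.
The state is a dict: "clock": time; "qpos": joint angles; "qvel": joint speeds; "joint_efforts": joint torques, N m; "tcp_pos": TCP position; "tcp_rot": TCP orientation; "contact_force": force on the tool from outside, world axes, zero at the start; "torque": the same for the moment, N m; "gripper_width": finger opening in m; "grasp_force": force on a finger pad.
Only numpy, scipy, OpenCV 4.12 (cv2) and the standard library are available. Lean on these libraries where they do the work, as an engineer would, in place of code of your own. Each camera call takes 0.05 s, during which the arm holds its last target. There are 200 camera calls.

## Working session

There is one attempt and no reset: what is moved stays moved. The work goes in short steps, each a Python script; the robot and the scene stay as the last script left them, time stands still between calls to the robot, and variables do not carry over. Pictures are saved under pics/ and viewed, at most 10 in all, crops included, and the job is handed in when it is done.

```bash
ls; mkdir -p pics
cat > h.py <<'E'
import numpy as np, cv2
from plant import r
def save(n,f):
    im,d=r.get_image(n); cv2.imwrite(f'pics/{f}.png',im[:,:,::-1]); np.save(f'pics/{f}.npy',d); return im,d
def cam(n):
    m=r.camera_model(n); return m
def rotm(a):
    a=np.array(a,float)
    if a.shape==(3,3): return a
    from scipy.spatial.transform import Rotation as R
    return R.from_quat(a).as_matrix()
def ray(m,u,v,pose=None):
    K=np.array(m['K']); k=m['k1']
    x=(u-K[0,2])/K[0,0]; y=(v-K[1,2])/K[1,1]; a,b=x,y
    for _ in range(20):
        s=1+k*(a*a+b*b); a,b=x/s,y/s
    d=np.array([a,-b,-1.])
    if pose is None: return np.array(m['origin']),rotm(m['attitude'])@d
    T=np.array(m['tool_from_camera']); Rw=rotm(pose[1])
    return np.array(pose[0])+Rw@T[:3,3], Rw@(T[:3,:3]@d)
def onz(m,u,v,z,pose=None):
    o,d=ray(m,u,v,pose); return o+d*(z-o[2])/d[2]
def atd(m,u,v,dep,pose=None):
    o,d=ray(m,u,v,pose); return o+d*dep
E
python3 - <<'E'
from h import *
for n in('scene','top'):
    save(n,n+'0'); print(n,cam(n))
print(cam('wrist')); print(r.sense())
a=cv2.imread('pics/scene0.png');b=cv2.imread('pics/top0.png')
E
```

```text
pics
scene {'K': array([[535.9592838 ,   0.        , 320.82236515],
       [  0.        , 535.9592838 , 233.08115399],
       [  0.        ,   0.        ,   1.        ]]), 'k1': -0.03236510727690313, 'origin': array([ 1.31328426, -0.07172837,  0.94497663]), 'attitude': array([0.28974886, 0.23695829, 0.59999267, 0.70703972])}
top {'K': array([[514.91876283,   0.        , 312.26900686],
       [  0.        , 514.91876283, 246.22250012],
       [  0.        ,   0.        ,   1.        ]]), 'k1': -0.08607537742949486, 'origin': array([0.32818276, 0.10440786, 1.34448535]), 'attitude': array([-0.04217566,  0.05694885,  0.70698746, -0.70366667])}
{'K': array([[407.73428352,   0.        , 329.1020378 ],
       [  0.        , 407.73428352, 236.88378171],
       [  0.        ,   0.        ,   1.        ]]), 'k1': -0.014584787766522089, 'tool_from_camera': array([[ 1.33118836e-04,  9.61795384e-01,  2.73769286e-01,
         6.97194599e-02],
       [ 9.99999731e-01, -3.25641762e-04,  6.57787240e-04,
         9.52224005e-05],
       [ 7.21807444e-04,  2.73769125e-01, -9.61795168e-01,
        -1.20879579e-01],
       [ 0.00000000e+00,  0.00000000e+00,  0.00000000e+00,
         1.00000000e+00]])}
{'clock': 0.1, 'qpos': array([-1.46578958e+00,  4.87078842e-02,  9.77193214e-02,  1.62199186e+00,
       -2.45836087e-05,  1.44299667e+00]), 'qvel': array([-0.00128944, -0.00204573,  0.00444431,  0.00140998,  0.00025204,
        0.00053393]), 'joint_efforts': array([ 2.79881089e-03, -3.39850760e+01,  3.20936000e+01,  1.58605952e-02,
       -1.00330712e-04,  4.08484595e-06]), 'tcp_pos': array([ 0.12104885, -0.5103266 ,  0.25220029]), 'tcp_rot': array([ 9.93232200e-01,  1.16140452e-01,  1.54205080e-07, -1.09211672e-03]), 'contact_force': array([-0.47152576,  0.53677297,  0.05908903]), 'torque': array([0.0111026 , 0.02753396, 0.00037536]), 'grasp_force': 0.0, 'gripper_width': 0.08521910974304682}
```

View pics/scene0.png

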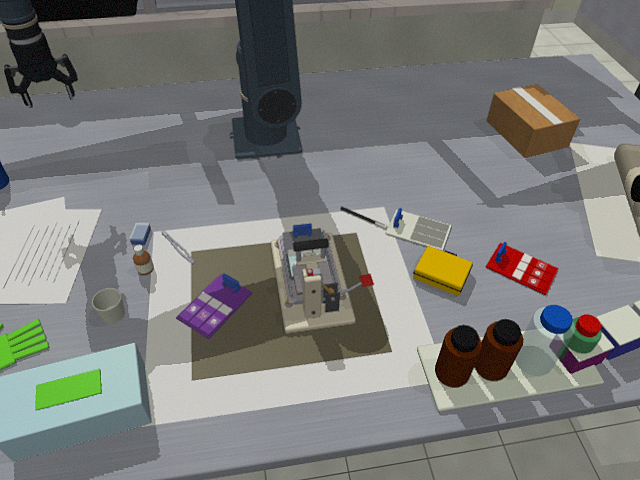

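View pics/top0.png

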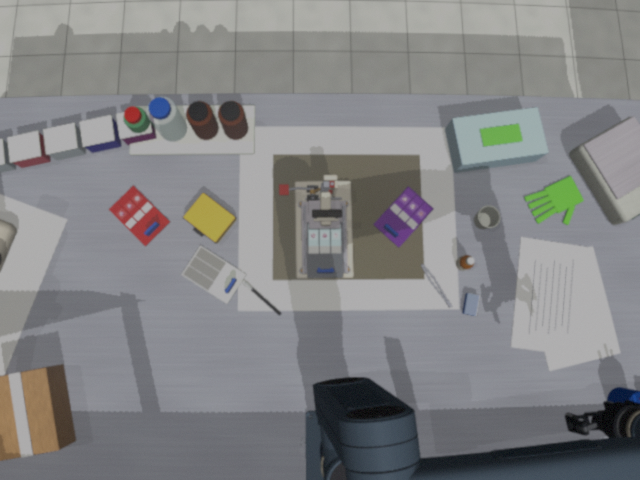

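The press is at top (324,230) and scene (312,275). Lookalikes for the loaded tray:
- purple tray at top (404,217)
- red tray at top (139,216)
- white spare tray at top (214,273)

The grey tray in the press, with its blue tab at top (325,270), is the one I want. The red paddle is at top (283,188), and the dark grip bar is at about top (327,213).

Run:
```python
from h import *
im=cv2.imread('pics/top0.png'); m=cam('top'); d=np.load('pics/top0.npy')
hsv=cv2.cvtColor(im,cv2.COLOR_BGR2HSV)
def comps(mask,roi,nm,z):
    M=np.zeros_like(mask); u0,u1,v0,v1=roi; M[v0:v1,u0:u1]=mask[v0:v1,u0:u1]
    n,l,s,c=cv2.connectedComponentsWithStats(M)
    for i in range(1,n):
        if s[i,4]>15:
            dd=np.median(d[l==i]); print(nm,c[i],s[i],'onz',onz(m,*c[i],z).round(4),'dep',atd(m,*c[i],dd).round(4))
H,S,V=cv2.split(hsv)
comps(((H<8)|(H>172)).astype(np.uint8)*((S>120)&(V>60)),(270,350,170,220),'red',.093)
comps(((H>100)&(H<130)&(S>100)).astype(np.uint8),(290,360,250,290),'tab',.068)
comps(((V<60)).astype(np.uint8),(300,350,195,225),'bar',.149)
comps(((V>150)&(S>12)&(H>10)&(H<40)).astype(np.uint8),(285,360,175,285),'cream',.03)
cv2.imwrite('pics/c1.png',cv2.resize(im[165:290,260:365],None,fx=4.5,fy=4.5,interpolation=cv2.INTER_CUBIC))
```

```text
red [283.51948052 189.32467532] [280 185   8  10  77] onz [0.6485 0.1485 0.093 ] dep [0.6484 0.1485 0.0933]
tab [325.375  269.9375] [317 268  17   4  48] onz [0.4487 0.0448 0.068 ] dep [0.4489 0.0447 0.066 ]
bar [327.03870968 212.91612903] [313 210  28   7 155] onz [0.5766 0.0434 0.149 ] dep [0.577  0.0432 0.1468]
cream [330.12280702 177.        ] [324 175  13   5  57] onz [0.6978 0.0281 0.03  ] dep [0.6667 0.0345 0.1409]
cream [340.27118644 183.3220339 ] [335 181  15   7  59] onz [0.6807 0.0016 0.03  ] dep [6.84e-01 6.00e-04 1.75e-02]
cream [325.5        194.77777778] [322 193   8   5  36] onz [0.6498 0.0408 0.03  ] dep [0.634  0.0439 0.0943]
cream [349.46470588 260.76470588] [344 243   9  35 170] onz [ 0.4757 -0.0192  0.03  ] dep [ 0.4773 -0.0205  0.0158]
```

View pics/c1.png

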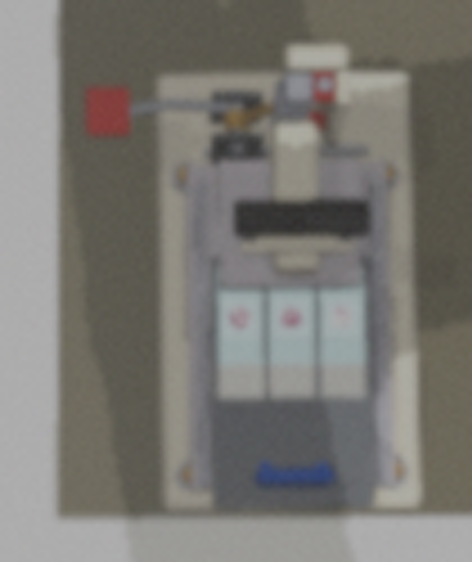

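The crop confirms it: a grey tray with three slides and a blue tab under the pad, the black bar at (302,218) and the red paddle at (108,111). Next I go above the bar and look with the wrist camera.

```bash
cat >> h.py <<'E'
def Q(yaw=0.0,sgn=1):
    # tool down, closing axis (tool y) along press x
    from scipy.spatial.transform import Rotation as R
    return (R.from_euler('z',yaw)*R.from_quat([.5**.5,sgn*.5**.5,0,0])).as_quat()
def st(t=''):
    s=r.sense(); print(t,'t%.2f'%s['clock'],'tcp',s['tcp_pos'].round(4),'F',s['contact_force'].round(2),'w%.4f g%.1f'%(s['gripper_width'],s['grasp_force'])); return s
E
python3 - <<'E'
from h import *
for s in (1,-1): print(s,r.ik([.5766,.0434,.26],Q(0,s)))
q=[(np.abs(j-r.sense()['qpos']).max() if (j:=r.ik([.5766,.0434,.26],Q(0,s))) is not None else 9) for s in(1,-1)]
sg=1 if q[0]<q[1] else -1
r.reach([.5766,.0434,.28],Q(0,sg)); r.set_gripper(.05); s=st(sg)
im,d=save('wrist','w1'); m=cam('wrist'); pose=(s['tcp_pos'],s['tcp_rot'])
V=im.max(2)
n,l,c,ce=cv2.connectedComponentsWithStats((V<60).astype(np.uint8))
for i in range(1,n):
    if c[i,4]>300: print(c[i],ce[i],atd(m,*ce[i],np.median(d[l==i]),pose).round(4))
E
```

```text
1 [-0.04083023  0.19102485  0.26876011  1.64853159  0.          1.52996609]
-1 [-0.04083023  0.19102485  0.26876011  1.64853159  0.         -1.61162656]
1 t3.08 tcp [0.5766 0.0432 0.28  ] F [0.38 0.72 0.28] w0.0498 g0.0
[ 67   0  57  72 906] [93.78366446 34.12030905] [0.369  0.1874 0.0081]
[394 148  16  41 463] [401.28077754 166.68034557] [0.6363 0.0766 0.063 ]
[ 317  175   31  109 2988] [331.89692102 228.26338688] [0.5787 0.0462 0.1466]
[    0   291   640   189 62178] [324.24991154 417.13186336] [0.5758 0.0546 0.3311]
```

View pics/w1.png

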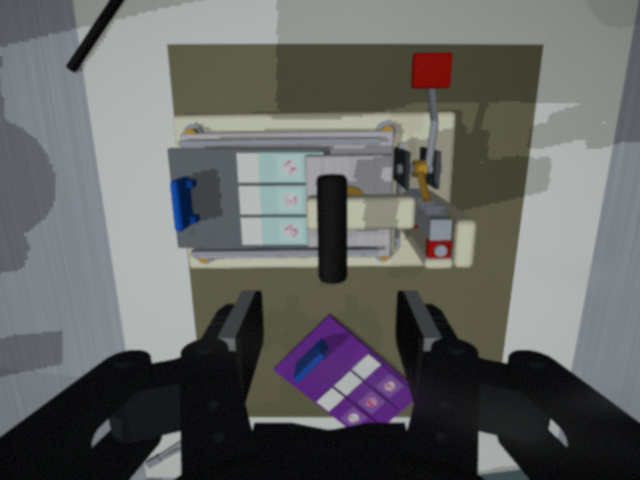

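The wrist picture shows the bar at (332,229), the paddle at (432,70) and the tab at (183,204). The bar's axis is close to tool x, so I'll descend and grip it.

Run:
```python
from h import *
m=cam('wrist'); s=r.sense(); pose=(s['tcp_pos'],s['tcp_rot'])
print('paddle',onz(m,432,70,.093,pose).round(4),'tab',onz(m,183,204,.066,pose).round(4))
b=np.array([.5778,.0450])
r.move_l([*b,.20],feed=.15); r.move_l([*b,.1425],feed=.08,force_limit=6); st('down')
r.set_gripper(0.0); st('grip'); r.pause(.3); st('grip')
```

```text
paddle [0.6495 0.1476 0.093 ] tab [0.4548 0.0462 0.066 ]
down t4.68 tcp [0.578  0.045  0.1428] F [-0.76 -0.   -0.48] w0.0503 g0.0
grip t5.08 tcp [0.5785 0.045  0.1435] F [-0.61  0.05  2.1 ] w0.0184 g58.4
grip t5.38 tcp [0.5784 0.045  0.1435] F [0.33 0.04 4.61] w0.0180 g58.5
```

Run:
```python
from h import *
p=r.sense()['tcp_pos']; z0=p[2]
for h in (.030,.045,.060,.072):
    hit=r.move_l([p[0],p[1],z0+h-.015+.002],feed=.04,force_limit=40); s=st(hit); print('head~',s['tcp_pos'][2]-z0+.015)
```

```text
False t5.97 tcp [0.5784 0.045  0.1576] F [ 5.52 -0.16 -7.52] w0.0178 g59.1
head~ 0.02913401084341065
False t6.50 tcp [0.5784 0.045  0.1729] F [ 5.47 -0.2  -7.26] w0.0182 g59.4
head~ 0.04449336229172805
False t7.03 tcp [0.5784 0.045  0.1883] F [ 5.99  0.35 -6.51] w0.0179 g59.4
head~ 0.059823855381872446
False t7.47 tcp [0.5784 0.045  0.2005] F [ 5.21 -0.22 -7.45] w0.0179 g59.5
head~ 0.07205977389187627
```

Run:
```python
from h import *
p=r.sense()['tcp_pos']; z0=.1435
H=lambda s:s['tcp_pos'][2]-z0+.015
hit=r.move_l([p[0],p[1],z0+.0645],feed=.03,force_limit=14); s=st(hit); print(H(s))
hit=r.move_l([p[0],p[1],z0+.056],feed=.015,force_limit=6); s=st(hit); print(H(s)); r.pause(.3); s=st(); print(H(s))
```

```text
False t7.81 tcp [0.5784 0.045  0.2064] F [ 5.23  0.37 -9.14] w0.0184 g59.5
0.07788342429979138
True t8.20 tcp [0.5785 0.045  0.2034] F [-1.44 -0.25  6.05] w0.0183 g60.8
0.07494326602651984
 t8.50 tcp [0.5785 0.045  0.2034] F [-2.26 -1.08  5.51] w0.0180 g61.0
0.07489133588555631
```

Run:
```python
from h import *
p=r.sense()['tcp_pos']
r.set_gripper(.05); st('open')
r.move_l([p[0],p[1],.28],feed=.15)
r.move_l([.47,.046,.28],feed=.2); s=st(); im,d=save('wrist','w2'); m=cam('wrist'); pose=(s['tcp_pos'],s['tcp_rot'])
hsv=cv2.cvtColor(im,cv2.COLOR_RGB2HSV); M=cv2.inRange(hsv,(105,120,50),(128,255,255))
n,l,c,ce=cv2.connectedComponentsWithStats(M)
for i in range(1,n):
    if c[i,4]>150: print(c[i],ce[i],atd(m,*ce[i],np.median(d[l==i]),pose).round(4),onz(m,*ce[i],.067,pose).round(4))
M=(im.max(2)<60).astype(np.uint8)
n,l,c,ce=cv2.connectedComponentsWithStats(M)
for i in range(1,n):
    if c[i,4]>900: print('dark',c[i],ce[i],atd(m,*ce[i],np.median(d[l==i]),pose).round(4))
```

```text
open t8.91 tcp [0.5786 0.045  0.2007] F [-0.04  0.9  -0.01] w0.0502 g0.0
 t10.28 tcp [0.4703 0.046  0.2792] F [-0.1   0.48  0.11] w0.0501 g0.0
[298 180  18  55 676] [305.1760355  206.59467456] [0.4504 0.0464 0.0642] [0.4505 0.047  0.067 ]
[393 359  15  26 235] [399.48510638 372.82553191] [ 0.5438 -0.1367  0.0309] [ 0.5367 -0.112   0.067 ]
dark [ 502   49  138  158 9114] [595.78505596 116.82609173] [0.72   0.1201 0.0048]
dark [ 498  193   70  140 6091] [534.54408143 259.12493843] [0.575  0.0481 0.2043]
dark [    0   290   640   190 63271] [324.68638081 415.57568238] [0.4697 0.0574 0.3298]
```

View pics/w2.png

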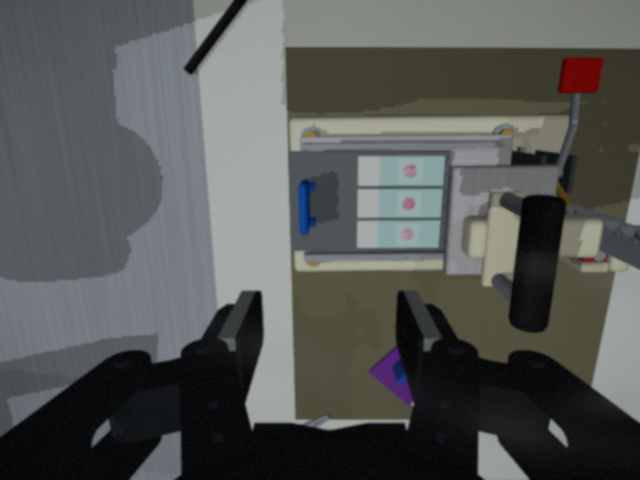

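The head hangs in the top notch, with the bar near z = 0.2. The tab is at (305,207), which puts it at world (0.450, 0.047). Next I push the tray home.

Run:
```python
from h import *
r.set_gripper(0.0)
r.move_l([.41,.0465,.20],feed=.25); r.move_l([.41,.0465,.069],feed=.15,force_limit=8); st('low')
print(r.move_l([.47,.0465,.069],feed=.06,force_limit=12)); st('mid')
hit=r.move_l([.505,.0465,.069],feed=.025,force_limit=7); st(hit)
```

```text
low t12.43 tcp [0.4112 0.0464 0.0702] F [ 0.88 -0.17  0.62] w0.0004 g0.0
False
mid t13.58 tcp [0.4702 0.0465 0.0689] F [-0.39  0.1   0.4 ] w0.0000 g0.6
True t14.44 tcp [0.489  0.0463 0.0682] F [ 0.4  -0.89 -0.18] w-0.0002 g0.0
```

Run:
```python
from h import *
hit=r.move_l([.505,.0465,.069],feed=.012,force_limit=10); st(hit)
r.pause(.2); s=st()
r.move_l([.44,.0465,.069],feed=.1); r.move_l([.44,.0465,.28],feed=.25); s=st()
im,d=save('wrist','w3'); m=cam('wrist'); pose=(s['tcp_pos'],s['tcp_rot'])
hsv=cv2.cvtColor(im,cv2.COLOR_RGB2HSV); M=cv2.inRange(hsv,(105,120,50),(128,255,255))
n,l,c,ce=cv2.connectedComponentsWithStats(M)
for i in range(1,n):
    if c[i,4]>150: print(c[i],ce[i],onz(m,*ce[i],.067,pose).round(4))
```

```text
True t15.11 tcp [0.4889 0.0465 0.0669] F [ 0.02 -0.41  0.74] w0.0002 g0.0
 t15.31 tcp [0.4882 0.0465 0.0661] F [0.8  1.2  0.12] w0.0001 g0.0
 t16.93 tcp [0.4397 0.0465 0.2787] F [ 0.21 -0.34 -0.43] w-0.0001 g0.0
[405 181  18  55 775] [412.69677419 207.35096774] [0.5051 0.0472 0.067 ]
```

View pics/w3.png

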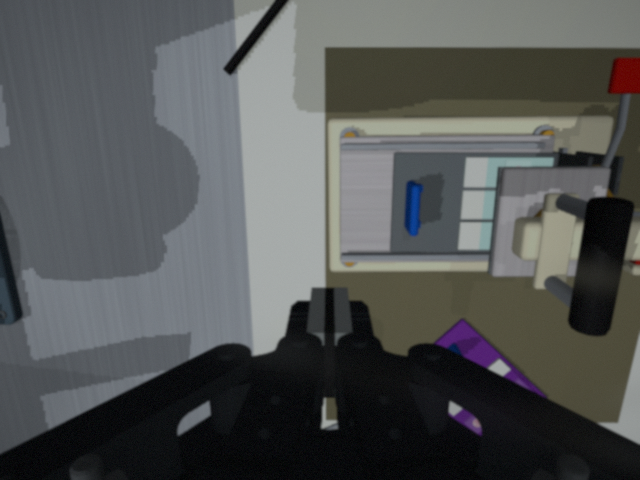

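The tab has moved to (413,207), world x = 0.505, and the head is still up. I'll check the gap from tab to pad edge, which should be 48 mm.

Run:
```python
from h import *
d=np.load('pics/w3.npy'); im=cv2.imread('pics/w3.png'); m=cam('wrist'); s=r.sense(); pose=(s['tcp_pos'],s['tcp_rot'])
for v in (185,225,260):
    row=[atd(m,u,v,d[v,u],pose).round(4) for u in range(486,508,2)]
    print(v,[(u,*row[i][[0,2]]) for i,u in enumerate(range(486,508,2))])
for u in (404,408,412,416,420): print(u,[atd(m,u,v,d[v,u],pose).round(4)[[0,2]] for v in (195,220)])
for u in range(386,398,2): print(u,atd(m,u,225,d[225,u],pose).round(4))
for u in range(328,346,3): print(u,atd(m,u,225,d[225,u],pose).round(4))
```

```text
185 [(486, np.float64(0.5734), np.float64(0.0378)), (488, np.float64(0.5752), np.float64(0.0376)), (490, np.float64(0.5769), np.float64(0.0379)), (492, np.float64(0.5786), np.float64(0.0379)), (494, np.float64(0.5813), np.float64(0.0356)), (496, np.float64(0.5556), np.float64(0.1063)), (498, np.float64(0.5552), np.float64(0.111)), (500, np.float64(0.5561), np.float64(0.1123)), (502, np.float64(0.5556), np.float64(0.1169)), (504, np.float64(0.5576), np.float64(0.1152)), (506, np.float64(0.559), np.float64(0.1153))]
225 [(486, np.float64(0.5777), np.float64(0.0365)), (488, np.float64(0.579), np.float64(0.0377)), (490, np.float64(0.581), np.float64(0.0373)), (492, np.float64(0.556), np.float64(0.1061)), (494, np.float64(0.556), np.float64(0.1098)), (496, np.float64(0.5563), np.float64(0.1126)), (498, np.float64(0.5567), np.float64(0.1153)), (500, np.float64(0.5576), np.float64(0.1165)), (502, np.float64(0.5589), np.float64(0.1169)), (504, np.float64(0.5607), np.float64(0.1159)), (506, np.float64(0.5621), np.float64(0.116))]
260 [(486, np.float64(0.5847), np.float64(0.0275)), (488, np.fl
[... 355 characters left out ...]
0.117)), (504, np.float64(0.564), np.float64(0.1154)), (506, np.float64(0.5654), np.float64(0.1155))]
404 [array([0.5022, 0.0337]), array([0.503 , 0.0358])]
408 [array([0.5033, 0.0477]), array([0.5032, 0.0547])]
412 [array([0.5036, 0.0651]), array([0.5046, 0.0657])]
416 [array([0.5066, 0.0662]), array([0.5078, 0.0664])]
420 [array([0.5101, 0.0652]), array([0.5157, 0.0443])]
386 [0.4877 0.0225 0.0286]
388 [0.4897 0.0222 0.0273]
390 [0.4912 0.0228 0.0299]
392 [0.4927 0.0234 0.0323]
394 [0.4943 0.0239 0.0342]
396 [0.4961 0.024  0.0346]
328 [0.4328 0.015  0.0005]
331 [0.436  0.0183 0.0132]
334 [0.439  0.0189 0.0157]
337 [0.4419 0.0193 0.0172]
340 [0.4448 0.0188 0.0153]
343 [0.4475 0.0223 0.0286]
```

The gap measures 48.7 mm and the push met a firm stop twice at the same place, so the tray is home. Next is the paddle.

Run:
```python
from h import *
r.move_l([.649,.148,.28],feed=.25); r.move_l([.649,.148,.13],feed=.15,force_limit=5); st('above')
hit=r.move_l([.649,.149,.085],feed=.05,force_limit=14); st(hit)
hit=r.move_l([.649,.150,.055],feed=.03,force_limit=14); st(hit)
```

```text
above t19.22 tcp [0.6498 0.148  0.1317] F [-0.04  0.29 -0.58] w-0.0000 g0.0
False t20.27 tcp [0.6495 0.1523 0.0855] F [-0.12  6.09  3.74] w-0.0001 g2.8
True t20.85 tcp [0.6497 0.1517 0.0735] F [-0.72  0.42  5.91] w-0.0001 g2.5
```

Run:
```python
from h import *
p=r.sense()['tcp_pos']
hit=r.move_l([p[0],p[1],.055],feed=.02,force_limit=18); st(hit)
r.pause(.1);st()
r.move_l([p[0],p[1]+.0,.11],feed=.1)
r.move_l([.649,.148,.28],feed=.25); s=st(); im,d=save('wrist','w4'); m=cam('wrist'); pose=(s['tcp_pos'],s['tcp_rot'])
r.set_gripper(.05)
hsv=cv2.cvtColor(im,cv2.COLOR_RGB2HSV); M=cv2.inRange(hsv,(0,140,60),(7,255,255))|cv2.inRange(hsv,(173,140,60),(180,255,255))
n,l,c,ce=cv2.connectedComponentsWithStats(M)
for i in range(1,n):
    if c[i,4]>150:
        v,u=np.nonzero(l==i); P=np.array([atd(m,a,b,d[b,a],pose) for a,b in zip(u,v)]); print(c[i],ce[i],np.median(P,0).round(4),np.percentile(P[:,2],[5,95]).round(4))
```

```text
True t21.27 tcp [0.6497 0.1518 0.0735] F [-1.78 -0.34  4.25] w-0.0001 g2.3
 t21.37 tcp [0.6497 0.1518 0.0735] F [-1.84 -0.01  5.33] w0.0001 g2.2
 t22.72 tcp [0.6487 0.148  0.2782] F [-0.51  0.47 -0.34] w0.0002 g0.0
[318 188  32  27 822] [333.66058394 201.16423358] [0.6496 0.1508 0.0477] [0.0415 0.0527]
```

View pics/w4.png

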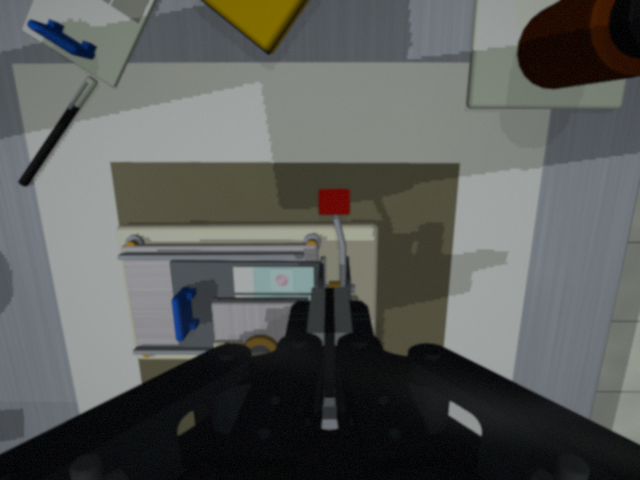

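The paddle at (334,201) is at z = 0.0477, so it is fully down. Next I regrip the bar.

Run:
```python
from h import *
r.move_l([.5785,.045,.28],feed=.2); r.move_l([.5785,.045,.2035],feed=.1,force_limit=6); st('at')
r.set_gripper(0.0); r.pause(.2); z0=st('grip')['tcp_pos'][2]
hit=r.move_l([.5785,.045,z0+.003],feed=.02,force_limit=20); s=st(hit); print(s['tcp_pos'][2]-z0)
r.pause(.2); s=st(); print(s['tcp_pos'][2]-z0)
```

```text
at t24.99 tcp [0.5789 0.0451 0.2043] F [-0.21  0.11 -0.13] w0.0499 g0.0
grip t25.58 tcp [0.5786 0.0449 0.2047] F [-2.77  0.31  5.29] w0.0181 g58.5
False t25.94 tcp [0.5785 0.045  0.2061] F [ 1.57  0.69 -6.1 ] w0.0181 g58.9
0.00148469523510536
 t26.14 tcp [0.5785 0.045  0.2066] F [ 2.71 -0.78 -7.28] w0.0182 g58.7
0.001924853165192364
```

Run:
```python
from h import *
z0=.2047
hit=r.move_l([.5785,.045,z0+.0055],feed=.02,force_limit=10); r.pause(.2); s=st(hit); print(s['tcp_pos'][2]-z0)
hit=r.move_l([.5785,.045,z0-.004],feed=.02,force_limit=4); r.pause(.2); s=st(hit); print(s['tcp_pos'][2]-z0)
```

```text
False t26.62 tcp [0.5785 0.045  0.21  ] F [ 3.63 -0.87 -7.93] w0.0177 g58.7
0.005327015115728445
False t27.44 tcp [0.5785 0.045  0.2007] F [ 4.03 -0.49 -7.02] w0.0183 g58.7
-0.004000022785132673
```

Run:
```python
from h import *
z0=.2047
hit=r.move_l([.5785,.045,z0-.075+.016],feed=.05,force_limit=5); r.pause(.2); s=st(hit); print(s['tcp_pos'][2]-z0+.075)
if not hit:
    hit=r.move_l([.5785,.045,z0-.075-.001],feed=.006,force_limit=2.5); s=st(hit); print(s['tcp_pos'][2]-z0+.075)
    r.pause(.2); s=st(hit); print(s['tcp_pos'][2]-z0+.075)
```

```text
False t28.89 tcp [0.5785 0.045  0.1459] F [ 3.48  0.43 -8.01] w0.0183 g58.8
0.016195154122379388
True t30.40 tcp [0.5786 0.0449 0.1372] F [-1.42 -0.1   6.36] w0.0179 g60.0
0.0075041027519878595
True t30.60 tcp [0.5786 0.045  0.1372] F [-0.88  0.68  6.64] w0.0177 g60.1
0.007486358615054714
```

Run:
```python
from h import *
p=r.sense()['tcp_pos']; z=p[2]
for i in range(6):
    s=r.sense()
    if s['contact_force'][2]<-1: break
    z+=.0004; r.move_l([.5785,.045,z],feed=.01); r.pause(.1); s=st(i)
```

```text
0 t31.23 tcp [0.5786 0.045  0.1373] F [ 1.77 -0.42 -2.48] w0.0180 g59.5
```

Run:
```python
from h import *
r.set_gripper(.05); st('open'); r.move_l([.5785,.045,.28],feed=.12); 
r.move_l([.45,.045,.30],feed=.25); s=st(); im,d=save('wrist','w5'); save('scene','s5'); m=cam('wrist'); pose=(s['tcp_pos'],s['tcp_rot'])
V=im.max(2); n,l,c,ce=cv2.connectedComponentsWithStats((V<60).astype(np.uint8))
for i in range(1,n):
    if c[i,4]>600: print(c[i],atd(m,*ce[i],np.median(d[l==i]),pose).round(4))
```

```text
open t31.64 tcp [0.5783 0.045  0.1377] F [-0.27  0.07  0.41] w0.0495 g0.0
 t33.64 tcp [0.4506 0.045  0.2996] F [-1.47 -0.05  0.41] w0.0501 g0.0
[218   0  65  76 802] [0.3714 0.1912 0.0087]
[ 521   53  119  151 7489] [0.7116 0.1259 0.0051]
[ 530  147   57   51 1209] [0.642  0.0754 0.0587]
[ 486  174   43  100 2868] [0.5757 0.0463 0.138 ]
[   0  193   25  120 1095] [ 0.0972 -0.0297  0.0083]
[    0   290   640   190 63229] [0.4506 0.0563 0.3503]
```

View pics/w5.png

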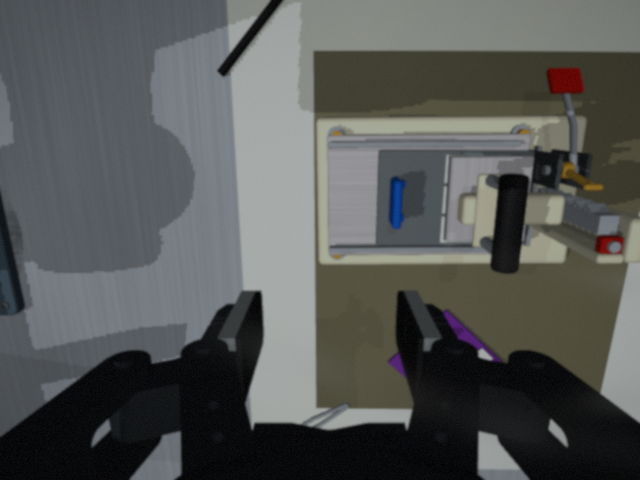

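The pad rests on the slides with the bar at (509,222), the tab at (397,203) is still home, and the gripper is clear.

```bash
python3 -c "
from plant import r
print(r.finish_job())"
```

```text
the job is handed in; nothing more can be done
None
```

I handed the job in at about 34 s: tray home, paddle fully down, head resting on the slides by its own weight with the gripper clear; at touchdown the arm briefly pressed the pad with about 6.5 N beyond the head's weight before I eased off and let go.

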